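# Slide carrier under the loader flap

### The job

Press the loader's long paddle down with one fingertip to hold its spring-closed flap open, and meanwhile push the slide carrier with the other fingertip along its lane, under the flap, fully home against the end stop. Keep the flap up, off the carrier, until the carrier is home; then let it spring shut behind the carrier's body and move clear. Only push the carrier, never pick it up, and leave the spare carrier, bottle and beaker alone.

Things in the scene. Friction and masses are not known exactly. Their poses are not given: they have to be found in the camera images.
- loader: Slide loader fixed to the bench: white bay and reader housing, dark steel deck in front. Origin at bench level, lane's centre line, plane of the mouth; +x along the lane into the bay, +y to the paddle's side, z up. Deck top z 6 mm, x from -190 mm, y -24 to 50 mm. Lane 36 mm wide between rails 4 mm thick, 14 mm high; bay walls 33 mm high. Housing 65 mm high from x 101 mm on.
- end_stop (a point): Middle of the face of the end stop inside the bay, loader x 90 mm, 20 mm above the bench. The carrier's front end rests on it when home.
- flap (a joint): Grey sheet flap, spring-closed, on a hinge rod along the lane (see flap_hinge). 0 rad shut, stop at 0.62. On the lane's side it is the bay's cover; its downturned lip (x -3 to 0 mm) reaches down to 23 mm above the bench when shut, so only the carrier's low tab passes. From 0.30 rad the carrier's body passes. The raised cover stands up to 80 mm above the bench.
- flap_hinge (a point): Point on the hinge rod (8 mm thick, along loader x from -195 to 95 mm) at loader x 0, y 44 mm, z 36 mm. The other side of the hinge is the paddle: pressing the paddle down lifts cover and lip. Holding it takes 3 to 5 N; let go, it springs shut.
- paddle (a point): Middle of the top of the paddle, a plain strip along the lane, loader x -195 to -20 mm, 28 mm wide, overhanging the bench clear of the deck. Shut: about 35 mm high, sloping up outwards, outer edge 41 mm high, y 75 to 100 mm. At 0.5 rad: level, top 11 mm above the bench, y 66 to 94 mm; at 0.3 rad 19 mm high. Press it anywhere; a fingertip may slide along it.
- carrier_mid (a point): Centre of the body of the white slide carrier in the lane outside the mouth: 78 x 32 x 26 mm high, a glass slide on top, about 90 g, its x axis along it towards the bay. Home: this point is at loader x 51 mm, the rear end of the body 12 mm past the mouth.
- carrier_tail (a point): Centre of the end face of the carrier's finger tab, 73 mm behind and 6 mm below carrier_mid. Tab 34 mm long, 26 mm wide, 14 mm high, its top 20 mm above the bench. Push here, towards the bay. When home this point is at loader x -22 mm, outside the mouth.
- spare_carrier_mid (a point): Centre of another such carrier, lying on the bare bench beyond the paddle; leave alone.
- reagent_bottle_mid (a point): Centre of an amber bottle, 44 mm across, 85 mm high, standing on the bench; leave alone.
- beaker_mid (a point): Centre of a small glass beaker, 50 mm across, 60 mm high, standing on the bench; leave alone.
Things that resemble listed ones, but are neither listed nor needed, are in the scene too. What is shaped like the part that bears carrier_mid but blue is not meant.

How it is judged:
By the outcome, as a careful person would: the job done as asked, in the order asked, and still so for the second after the job is handed in, with the robot touching nothing.
It also fails if it takes over 35 s, if anything falls off the work surface, if the arm or the gripper's body presses on something with over 40 N, if the wrist force passes 120 N, or if a joint passes its speed limit or range.

### The arm

A 6-joint arm with a two-finger parallel gripper is mounted at the origin on the work surface. World frame = base frame: x ahead of the robot, y to its left, z up, the work surface at z = 0. Lengths are in mm, angles in degrees, forces in N, time in s.
With the tool pointing down it reaches from about 300 to 850 mm from the base axis. Payload 4.2 kg.
Tool frame: the origin (TCP) lies midway between the tips of the shut fingers; the grasp point (between the pads) lies 19 mm behind it (env.grip_depth is the distance from the TCP to the grasp point, in mm); z points along the fingers, y is the line along which they close (so a half turn about z gives the same grasp; the last joint's range is limited). The gripper opens to 91 mm and grips with 3 to 60 N. Pads are 32 mm wide; open, the fingers measure 118 mm over their backs; the gripper's body (76 mm by 178 mm) begins 60 mm behind the grasp point.
Start: joints at [69.672, 18.312, 89.639, -0, 72.044, -1.146], TCP at [188.936, 543.09, 213.976] pointing down, gripper open.
Joint ranges: [-177.97, 177.97], [-48.28, 115.42], [12.27, 149.76], [-77.06, 257.06], [2.81, 150.46], [-146.56, 146.56]. Speed limits (degrees/s): [147.25, 147.25, 180, 180, 180, 180].

### API

Orientations are given as [roll, pitch, yaw] about the fixed x, y, z axes, in that order (R = Rz(yaw) Ry(pitch) Rx(roll)).
In Python, from workcell import env, eyes gives the robot as it stands.
- The arm moves only by the tool send_rows, never from a script. Its argument "motion" is a list of rows, each a list of 7 numbers: the shift along the world's x, y, z normalised to -1 to 1, where 1 is 0.5 m, then the turn, a rotation vector about the world's x, y, z normalised to -1 to 1, where 1 is 60 degrees, then the opening, from -1 (shut) to 1 (fully open). A call has 1 to 20 rows; each row is the pose to reach, as a shift and turn from the pose commanded when the call began; what a row does not reach only later rows make up. A row lasts 1/8 s, in which the tool goes at most 62.5 mm and 10.7 degrees, less where a joint would pass 70% of its speed; a pose out of reach is approached as far as the arm can. A call with a number of a shift or a turn outside -1 to 1 is refused whole. A call with a gripper value outside its range is refused whole. The fingers move at their own pace and stop on an object; "squeeze" is the grip in N (left out, the last holds). Time passes only in rows, so rows that repeat a pose let the fingers close. It gives the time, the measured TCP pose, the force, the opening and the grip force at its end, in the units of the state.
- env.state(): the state, without advancing time (a new reading comes with each control period).
- eyes.grab_frame(name): name is "scene" or "side" or "wrist"; returns a dict with "pixels" (480x640x3 uint8, red, green, blue), "depth" (480x640 float32, mm along the optical axis (not along the pixel's ray), 0 where there is no reading), "fx", "fy", "cx", "cy" (pixels), "R" (3x3) and "t" (3): a world point X has camera coordinates R X + t; the wrist camera has in their place "T_tool_cam" (4x4, takes a point from camera to tool coordinates, whose origin is the TCP and whose axes are the flange's). Camera axes: x right, y down, z forward; pixel columns grow to the right and rows downward; lengths in mm; the calibration is good to about 2 mm. A picture is of the moment at which its call begins: read the wrist's pose just before it.
- env.job_done(): hands the job in; it is judged then, once.
The state is a dict: "time_s": time; "qpos": joint angles; "qvel": joint speeds; "effort": joint torques, N m; "ee_pos": TCP position; "ee_rot": TCP orientation; "force": force on the tool from outside, world axes, zero at the start; "torque": the same for the moment, N m; "gripper_width": finger opening in mm; "gripper_force": force on a finger pad.
Only numpy, scipy, OpenCV 4.12 (cv2) and the standard library are available. Lean on these libraries where they do the work, as an engineer would, in place of code of your own. Each camera call takes 0.05 s, during which the arm holds its last target. There are 200 camera calls.

## Working session

There is one attempt and no reset: what is moved stays moved. The work goes in short steps, Python scripts to look and compute and a tool call to move; the robot and the scene stay as the last step left them, time stands still between calls to the robot, and variables do not carry over. Pictures are saved under pics/ and viewed, at most 10 in all, crops included, and the job is handed in when it is done.

Besides the shell and the picture viewer there is one more tool, called after "Request:" by a JSON object that holds its "name" and its "arguments". send_rows: Moves the arm, as the interface text tells. Its arguments: {"type":"object","properties":{"motion":{"type":"array"},"squeeze":{"type":"number"}},"required":["motion"]}

```bash
mkdir -p pics; ls
python3 - <<'E'
from workcell import env, eyes
import cv2, numpy as np, pickle
for n in ("scene","side"):
    f=eyes.grab_frame(n); pickle.dump(f,open(n+".pkl","wb"))
    cv2.imwrite(f"pics/{n}0.png",f["pixels"][:,:,::-1])
    print(n,f["fx"],f["cx"],f["cy"],np.round(f["R"],3).tolist(),np.round(f["t"],1).tolist())
s=env.state(); print(s)
E
```

```text
pics
scene 463.5856273977658 312.98663667389303 241.9454486033866 [[0.533, 0.846, -0.015], [0.651, -0.422, -0.631], [-0.54, 0.327, -0.776]] [-284.3, -315.4, 1042.7]
side 585.7419309400291 322.7600732981125 238.31729254890274 [[0.947, -0.32, 0.005], [-0.236, -0.711, -0.663], [0.216, 0.627, -0.749]] [-534.5, 181.4, 922.0]
{'time_s': 0.1, 'qpos': array([ 6.96739282e+01,  1.83477160e+01,  8.97016895e+01,  1.04890992e-04,
        7.20425289e+01, -1.14776528e+00]), 'qvel': array([ 0.01501235, -0.02444366, -0.16866386,  0.05005592, -0.16450615,
       -0.02246332]), 'effort': array([-1.70293948e-03, -4.13331842e+01, -2.32513046e+01,  7.27938814e-02,
        4.21370845e-02, -4.36761377e-05]), 'ee_pos': array([188.74794439, 542.64762704, 213.19156839]), 'ee_rot': array([-1.79908086e+02, -1.94124175e-03,  1.60821660e+02]), 'force': array([ 0.79707898, -0.53159145,  0.70061277]), 'torque': array([-0.00178741,  0.03909604, -0.00199396]), 'gripper_force': 0.0, 'gripper_width': 91.5075893334318}
```

View pics/scene0.png

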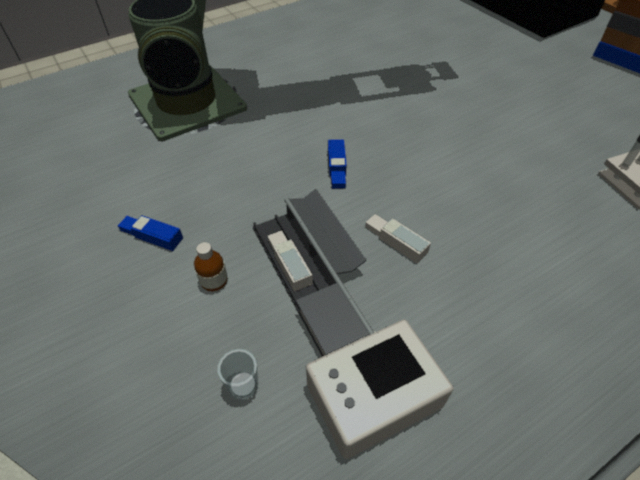

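View pics/side0.png

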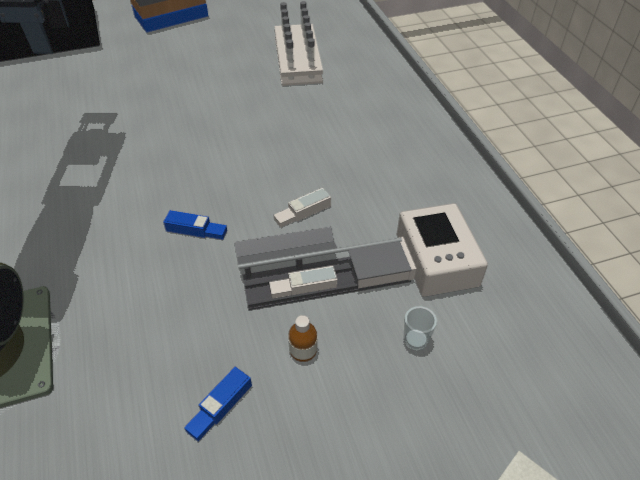

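The scene view shows the deck and lane from about (255,225) to the mouth near (305,290), with the white carrier at (290,260) and the paddle to its right. The housing is at (380,385), the spare carrier at (400,235), the bottle at (209,265) and the beaker at (238,372). The side view agrees, with the carrier at (310,280). Next I'll get metric positions from depth.

```bash
cat > h.py <<'E'
import numpy as np, cv2
def cloud(f, px=None):
    v,u=np.mgrid[0:480,0:640]; d=f["depth"].astype(float)
    C=np.stack([(u-f["cx"])/f["fx"]*d,(v-f["cy"])/f["fy"]*d,d],-1)
    X=(C-f["t"])@f["R"]; X[d==0]=np.nan
    return X
def ray(f,u,v,z):
    d=np.array([(u-f["cx"])/f["fx"],(v-f["cy"])/f["fy"],1.])@f["R"]; c=-np.asarray(f["t"])@f["R"]
    return c+d*(z-c[2])/d[2]
E
python3 - <<'E'
from h import *; import pickle
for n,carr,roi in (("scene",(290,262),(250,180,470,470)),("side",(310,280),(230,190,500,320))):
    f=pickle.load(open(n+".pkl","rb")); X=cloud(f); P=f["pixels"].astype(int)
    x0,y0,x1,y1=roi; R=np.zeros((480,640),bool); R[y0:y1,x0:x1]=1
    z=X[...,2]
    print(n,"bench z med",np.nanmedian(z[(P.max(-1)>90)&R&(z<15)]))
    # housing top
    m=R&(z>60)&(z<72); nl,L,st,_=cv2.connectedComponentsWithStats(m.astype(np.uint8)); k=1+st[1:,4].argmax()
    q=X[L==k]; print("housing",np.median(q[:,2]),cv2.minAreaRect(q[:,:2].astype(np.float32)), cv2.boxPoints(cv2.minAreaRect(q[:,:2].astype(np.float32))).round().tolist())
    # white things 
    w=(P.min(-1)>120)&(P.max(-1)-P.min(-1)<60)&R&(z>12)&(z<45)
    nl,L,st,_=cv2.connectedComponentsWithStats(w.astype(np.uint8))
    for k in range(1,nl):
        if st[k,4]>60:
            q=X[L==k]; b=cv2.minAreaRect(q[:,:2].astype(np.float32)); print("white",st[k],np.percentile(q[:,2],[5,50,95]).round(1),cv2.boxPoints(b).round(1).tolist())
# topdown at 1.6px/mm
S=1.5; pts=[];col=[]
img=np.zeros((600,800,3),np.uint8)
for n in ("side","scene"):
    f=pickle.load(open(n+".pkl","rb")); f2=dict(f)
    X=cloud(f)
    big=[cv2.resize(X[...,i],None,fx=4,fy=4) for i in range(3)]; bp=cv2.resize(f["pixels"],None,fx=4,fy=4)
    X=np.stack(big,-1).reshape(-1,3); c=bp.reshape(-1,3)
    if n=="scene": c0=X[np.isfinite(X[:,0])&(X[:,2]>60)&(X[:,2]<70)].mean(0); 
    pts.append(X);col.append(c)
q=ray(f,305,290,20); print("center",q)
for X,c in zip(pts,col):
    ok=np.isfinite(X[:,0]); X=X[ok];c=c[ok]
    o=np.argsort(X[:,2]);X=X[o];c=c[o]
    a=((X[:,0]-q[0])*S+400).astype(int); b=(300-(X[:,1]-q[1])*S).astype(int)
    k=(a>=0)&(a<800)&(b>=0)&(b<600); img[b[k],a[k]]=np.clip(c[k,::-1]*1.4,0,255)
cv2.imwrite("pics/top.png",img)
E
```

```text
scene bench z med -0.004133907860292995
housing 65.09075036206096 ((762.99072265625, -51.43244934082031), (148.98695373535156, 109.24024200439453), 84.10550689697266) [[701.0, -120.0], [810.0, -131.0], [825.0, 17.0], [716.0, 28.0]]
white [365 214  66  40 916] [13.4 26.6 28.5] [[509.29998779296875, 143.3000030517578], [517.2000122070312, 110.0999984741211], [627.0999755859375, 136.10000610351562], [619.2000122070312, 169.3000030517578]]
white [268 231  44  51 988] [19.6 32.6 34.5] [[458.5, -46.79999923706055], [569.5999755859375, -58.0], [573.2999877929688, -21.0], [462.20001220703125, -9.800000190734863]]
side bench z med -1.104254218712172
housing 64.00795394559871 ((761.2533569335938, -53.256614685058594), (151.52969360351562, 109.47825622558594), 84.21102142333984) [[699.0, -123.0], [808.0, -134.0], [823.0, 17.0], [714.0, 28.0]]
white [288 190  43  23 475] [23.  25.5 28.2] [[542.4000244140625, 151.0], [550.7999877929688, 116.19999694824219], [627.0999755859375, 134.60000610351562], [618.7000122070312, 169.5]]
white [274 207  21  16 121] [12.1 13.5 15.7] [[510.3999938964844, 138.39999389648438], [517.0, 111.5999984741211], [550.0, 119.80000305175781], [543.2999877929688, 146.5]]
white [238 237 178  33 627] [33.4 37.7 40.6] [[413.1000061035156, -70.69999694824219], [709.0999755859375, -83.30000305175781], [713.0, 6.400000095367432], [416.8999938964844, 19.0]]
white [269 266  68  28 946] [17.6 31.2 34. ] [[457.29998779296875, -47.900001525878906], [567.7999877929688, -62.29999923706055], [572.2000122070312, -28.5], [461.70001220703125, -14.100000381469727]]
center [584.56474549 -46.39102124  20.        ]
```

View pics/top.png

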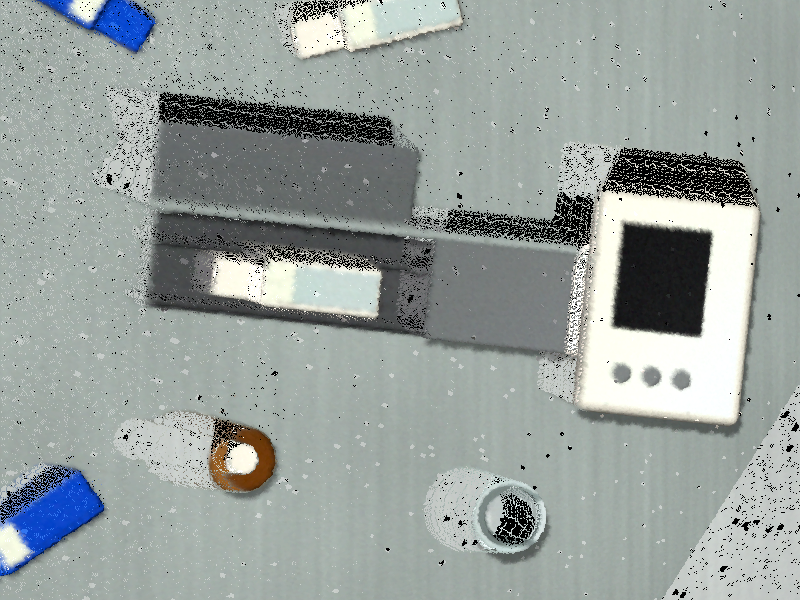

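The top-down map shows the lane running at about -6° yaw, the mouth edge at (430,290), the carrier from (210,275) to (380,295), the rod from (160,210) to (580,240) and the paddle above it. Bottle and beaker are well below the lane. Next I'll fit the loader frame and the tail.

Run:
```python
from h import *; import pickle
a=np.radians(-5.85); 
for n in ("scene","side"):
    f=pickle.load(open(n+".pkl","rb")); X=cloud(f); P=f["pixels"].astype(int)
    for it in range(3):
        ux=np.array([np.cos(a),np.sin(a)]); uy=np.array([-ux[1],ux[0]])
        o=np.array([604.,-41.]); L=np.stack([(X[...,:2]-o)@ux,(X[...,:2]-o)@uy,X[...,2]],-1)
        # rod: per x bin, ridge pts z>36 in y 30..58
        m=(L[...,0]>-185)&(L[...,0]<85)&(abs(L[...,1]-44)<12)&(L[...,2]>36.5)
        q=L[m]; 
        if it<2: 
            s=np.polyfit(q[:,0],q[:,1],1)[0]; a+=np.arctan(s)
    print(n,"yaw",np.degrees(a),"rod n",len(q),"y",np.percentile(q[:,1],[5,50,95]).round(1),"z",np.percentile(q[:,2],[5,50,95]).round(1))
    h=L[(L[...,2]>60)&(L[...,2]<70)&(abs(L[...,1])<60)&(L[...,0]>80)&(L[...,0]<250)]; print(" housing front x(101)",np.percentile(h[:,0],[.3,1,2]).round(1))
    r=L[(abs(L[...,1]-44)<5)&(L[...,2]>36)&(L[...,0]<-150)]; print(" rod start (-195)",np.percentile(r[:,0],[0,2,5]).round(1))
    w=(P.min(-1)>110)&(abs(L[...,1])<25)&(L[...,0]<-5)&(L[...,0]>-180)
    b=L[w&(L[...,2]>29)&(L[...,2]<36)]; print(" body x",np.percentile(b[:,0],[1,99]).round(1),"y",np.percentile(b[:,1],[2,98]).round(1))
    t=L[w&(L[...,2]>17.5)&(L[...,2]<22)&(L[...,0]<-80)]; print(" tab x",np.percentile(t[:,0],[1,99]).round(1),"y",np.percentile(t[:,1],[2,98]).round(1))
    d=L[(L[...,2]>3)&(L[...,2]<9)&(L[...,1]>-40)&(L[...,1]<30)&(L[...,0]<-120)&(L[...,0]>-215)]; print(" deck x(-190)",np.percentile(d[:,0],[0.5,2]).round(1),"y(-24)",np.percentile(d[:,1],[.5,2]).round(1))
    c=L[(L[...,0]>-30)&(L[...,0]<30)&(abs(L[...,1])<20)&(L[...,2]>34)]; print(" cover x(-3)",np.percentile(c[:,0],[.5,2]).round(1),np.median(c[:,2]))
    p=L[(L[...,0]>-150)&(L[...,0]<-60)&(L[...,1]>50)&(L[...,1]<125)&(L[...,2]>8)]
    print(" paddle y,z",[(y,np.median(p[abs(p[:,1]-y)<2][:,2]).round(1)) for y in range(54,108,6) if (abs(p[:,1]-y)<2).any()])
```

```text
scene yaw -6.482957907427745 rod n 816 y [33.2 37.1 41.6] z [36.9 39.2 41.2]
 housing front x(101) [105.8 106.9 108.5]
 rod start (-195) [-669.  -666.5 -658.3]
 body x [-108.6  -33.4] y [-20.5   9.6]
 tab x [-144.1 -120.2] y [-17.6   6.3]
 deck x(-190) [-188.2 -186.4] y(-24) [-30.5 -30. ]
 cover x(-3) [-0.6 -0.1] 37.46767249306095
 paddle y,z [(54, np.float64(31.3)), (60, np.float64(28.7)), (66, np.float64(26.3)), (72, np.float64(26.3)), (78, np.float64(29.5)), (84, np.float64(32.9)), (90, np.float64(36.1)), (96, np.float64(36.0))]
side yaw -6.160479487584625 rod n 463 y [32.5 36.  39.6] z [36.7 38.4 40.8]
 housing front x(101) [104.  104.8 106. ]
 rod start (-195) [-191.  -190.8 -190.4]
 body x [-110.5  -34.2] y [-22.2   8.4]
 tab x [-144.6 -111.3] y [-19.3   5.7]
 deck x(-190) [-187.2 -186.1] y(-24) [-32.  -31.5]
 cover x(-3) [-0.5 -0.2] 36.3598934871257
 paddle y,z [(54, np.float64(30.2)), (60, np.float64(27.5)), (66, np.float64(25.0)), (72, np.float64(25.3)), (78, np.float64(28.7)), (84, np.float64(31.8)), (90, np.float64(35.1)), (96, np.float64(34.6))]
```

Request:
{"name": "send_rows", "arguments": {"motion": [[0.496,-0.99,-0.1,0,0,0.218,0.505],[0.496,-0.99,-0.1,0,0,0.218,0.505],[0.496,-0.99,-0.1,0,0,0.218,0.505],[0.496,-0.99,-0.1,0,0,0.218,0.505],[0.496,-0.99,-0.1,0,0,0.218,0.505],[0.496,-0.99,-0.1,0,0,0.218,0.505],[0.496,-0.99,-0.1,0,0,0.218,0.505],[0.496,-0.99,-0.1,0,0,0.218,0.505],[0.496,-0.99,-0.1,0,0,0.218,0.505],[0.496,-0.99,-0.1,0,0,0.218,0.505],[0.496,-0.99,-0.1,0,0,0.218,0.505],[0.496,-0.99,-0.1,0,0,0.218,0.505],[0.496,-0.99,-0.1,0,0,0.218,0.505]]}}

```text
time_s: 1.72
ee_pos: [436.6, 49.2, 164.1]
ee_rot: [180.0, 0.0, 174.0]
force: [0.2, -0.5, -0.6]
gripper_width: 68.4
gripper_force: 0.0
```

Request:
{"name": "send_rows", "arguments": {"motion": [[0.001,-0.076,-0.1,0,0,0,0.505],[0.001,-0.076,-0.18,0,0,0,0.505],[0.001,-0.076,-0.18,0,0,0,0.505],[0.001,-0.076,-0.18,0,0,0,0.505],[0.001,-0.076,-0.18,0,0,0,0.505]]}}

```text
time_s: 2.35
ee_pos: [438.8, 10.5, 75.6]
ee_rot: [180.0, 0.2, 174.0]
force: [-0.6, -0.5, -0.0]
gripper_width: 68.6
gripper_force: 0.0
```

Run:
```python
from workcell import env, eyes
import cv2, numpy as np, pickle
s=env.state(); print(s["ee_pos"],s["ee_rot"],s["force"])
w=eyes.grab_frame("wrist"); pickle.dump((s,w),open("w.pkl","wb")); print(np.round(w["T_tool_cam"],2))
f=eyes.grab_frame("side")
a=w["pixels"][:,:,::-1]; b=cv2.resize(f["pixels"][170:350,180:420,::-1],(400,300))
img=np.zeros((600,800,3),np.uint8); img[:300,:400]=cv2.resize(a,(400,300)); img[:300,400:]=b
g=eyes.grab_frame("scene"); img[300:,:400]=cv2.resize(g["pixels"][150:330,200:440,::-1],(400,300))
cv2.imwrite("pics/c1.png",img)
```

```text
[438.8476417   10.53685663  75.6310537 ] [179.97135322   0.21246275 173.95007821] [-0.63280616 -0.54338788 -0.02217236]
[[   0.     -0.96   -0.27   78.68]
 [   1.     -0.      0.     -0.51]
 [  -0.     -0.27    0.96 -171.7 ]
 [   0.      0.      0.      1.  ]]
```

View pics/c1.png

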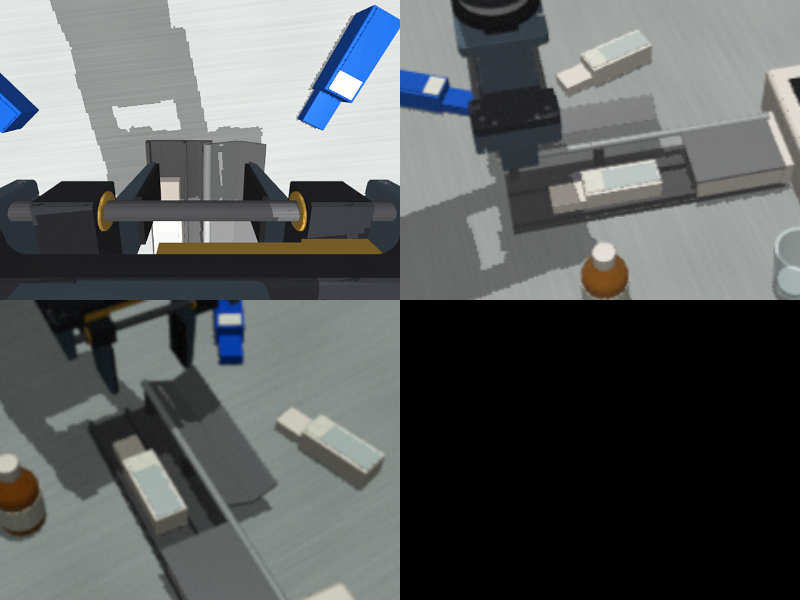

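The wrist view shows the tab end at (171,180) and the rod at (207,150–240), with the fingers straddling the rod. The other two views show the gripper above the near end of the deck, clear of the carrier. I'll check the lateral fit from the wrist depth.

Run:
```python
from h import *; import pickle
from scipy.spatial.transform import Rotation as Ro
s,w=pickle.load(open("w.pkl","rb")); T=w["T_tool_cam"]; A=np.eye(4); A[:3,:3]=Ro.from_euler("xyz",s["ee_rot"],degrees=True).as_matrix(); A[:3,3]=s["ee_pos"]
M=np.linalg.inv(A@T); f=dict(w); f["R"]=M[:3,:3]; f["t"]=M[:3,3]
X=cloud(f); P=f["pixels"].astype(int)
a=np.radians(-6.1); ux=np.array([np.cos(a),np.sin(a)]); uy=np.array([-ux[1],ux[0]]); o=np.array([606.5,-48.3])
L=np.stack([(X[...,:2]-o)@ux,(X[...,:2]-o)@uy,X[...,2]],-1)
print("TCP",(s["ee_pos"][:2]-o)@ux,(s["ee_pos"][:2]-o)@uy)
z=L[...,2]; t=L[(P.min(-1)>100)&(z>16)&(z<24)&(abs(L[...,1])<25)&(L[...,0]<-100)]
print("tab",len(t),np.percentile(t,[1,50,99],0).round(1).tolist())
for x in (-190,-180,-165,-155):
    q=L[(abs(L[...,0]-x)<3)&(z<50)&(z>-5)]
    r=q[(z_:=q[:,2])>36.5]; r=r[abs(r[:,1]-44)<14]; d=q[(q[:,2]>3.5)&(q[:,1]<15)]; p=q[(q[:,1]>60)&(q[:,2]>20)]
    print(x,"rod",np.percentile(r[:,1],[2,50,98]).round(1) if len(r) else 0,"deck ymin",d[:,1].min().round(1) if len(d) else 0,"paddle ymax",p[:,1].max().round(1) if len(p) else 0,"rails y",np.unique(q[(q[:,2]>11)&(q[:,2]<19)&(abs(q[:,1])<30)][:,1].round()))
e=L[(z>4)&(z<9)&(abs(L[...,1])<18)]; print("deck xmin",np.percentile(e[:,0],[.5,2]))
```

```text
TCP -172.95534521233625 40.68829690329846
tab 966 [[-149.3, -5.2, 16.3], [-139.2, 5.1, 20.7], [-126.9, 15.0, 22.2]]
-190 rod [41.8 46.  52.2] deck ymin -22.2 paddle ymax 103.0 rails y [-21. -20. -19. -18. -17. -16.  20.  21.  22.  23.  24.]
-180 rod [41.8 46.  52.3] deck ymin -20.4 paddle ymax 103.0 rails y [-20. -19. -18. -17. -16.  20.  21.  22.  23.  24.]
-165 rod [41.8 46.1 51.6] deck ymin -20.4 paddle ymax 103.0 rails y [-20. -19.  20.  21.  22.  23.  24.]
-155 rod [41.9 46.2 51.4] deck ymin -8.4 paddle ymax 84.2 rails y [20. 21. 22. 23.]
deck xmin [-191.20070021 -190.93833381]
```

Request:
{"name": "send_rows", "arguments": {"motion": [[0,0.003,-0.03,0,0,0,0.505],[0,0.003,-0.06,0,0,0,0.505],[0,0.003,-0.08,0,0,0,0.505],[0,0.003,-0.095,0,0,0,0.505],[0,0.003,-0.105,0,0,0,0.505],[0,0.003,-0.115,0,0,0,0.505],[0,0.003,-0.124,0,0,0,0.505],[0,0.003,-0.124,0,0,0,0.505],[0,0.003,-0.124,0,0,0,0.505]]}}

```text
time_s: 3.62
ee_pos: [438.0, 10.3, 12.9]
ee_rot: [-179.9, 0.1, 174.0]
force: [-1.5, -7.8, 8.4]
gripper_width: 68.7
gripper_force: 4.5
```

Run:
```python
from workcell import env, eyes
import cv2, numpy as np
s=env.state(); print(s["ee_pos"],s["force"],s["torque"])
f=eyes.grab_frame("side"); g=eyes.grab_frame("scene")
img=np.hstack([cv2.resize(f["pixels"][190:340,220:420],(400,300)),cv2.resize(g["pixels"][170:350,210:450],(400,300))])
cv2.imwrite("pics/c2.png",img[:,:,::-1])
```

```text
[437.95970233  10.31176521  12.8771558 ] [-1.52740728 -7.79538083  8.4202075 ] [-1.08100327  0.31485827  0.01070958]
```

View pics/c2.png

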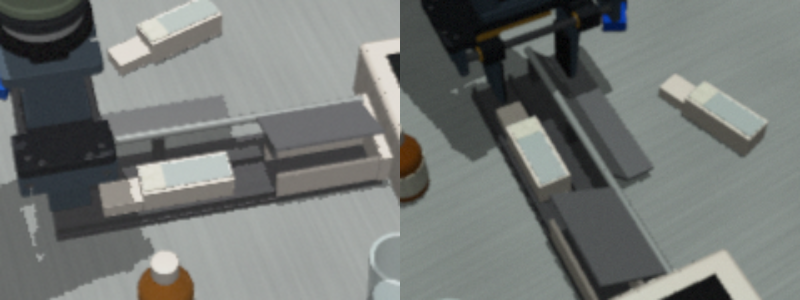

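The flap is open (cover raised, side view (320,130)). The lane finger sits behind the tab and the other finger is on the paddle. Now I push along the lane.

Request:
{"name": "send_rows", "arguments": {"motion": [[0.0099,-0.0011,0,0,0,0,0.505],[0.0199,-0.0021,0,0,0,0,0.505],[0.0318,-0.0034,0,0,0,0,0.505],[0.0437,-0.0047,0,0,0,0,0.505],[0.0557,-0.006,0,0,0,0,0.505],[0.0676,-0.0072,0,0,0,0,0.505],[0.0796,-0.0085,0,0,0,0,0.505],[0.0796,-0.0085,0,0,0,0,0.505]]}}

```text
time_s: 4.72
ee_pos: [478.9, 7.3, 12.1]
ee_rot: [180.0, 0.2, 173.9]
force: [-0.1, 0.2, 2.3]
gripper_width: 68.9
gripper_force: 1.4
```

Run:
```python
from workcell import env, eyes
import cv2, numpy as np
s=env.state(); print(s["ee_pos"],s["force"],s["torque"])
f=eyes.grab_frame("side"); g=eyes.grab_frame("scene")
img=np.hstack([cv2.resize(f["pixels"][190:340,220:420],(400,300)),cv2.resize(g["pixels"][170:350,210:450],(400,300))])
cv2.imwrite("pics/c3.png",img[:,:,::-1])
```

```text
[478.94708271   7.32724943  12.14922134] [-0.06620117  0.21061862  2.29573092] [ 0.22813057  0.0670628  -0.00445325]
```

View pics/c3.png

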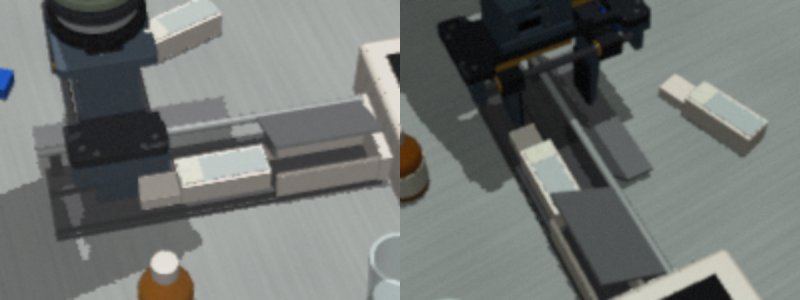

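The carrier is moving straight in the lane, with its front at the mouth and the cover still up. I continue.

Request:
{"name": "send_rows", "arguments": {"motion": [[0.0119,-0.0013,0,0,0,0,0.505],[0.0239,-0.0026,0,0,0,0,0.505],[0.0358,-0.0038,0,0,0,0,0.505],[0.0477,-0.0051,0,0,0,0,0.505],[0.0597,-0.0064,0,0,0,0,0.505],[0.0716,-0.0077,0,0,0,0,0.505],[0.0835,-0.0089,0,0,0,0,0.505],[0.0955,-0.0102,0,0,0,0,0.505],[0.1074,-0.0115,0,0,0,0,0.505],[0.1193,-0.0128,0,0,0,0,0.505],[0.1313,-0.014,0,0,0,0,0.505],[0.1432,-0.0153,0,0,0,0,0.505],[0.1551,-0.0166,0,0,0,0,0.505],[0.1671,-0.0179,0,0,0,0,0.505],[0.1671,-0.0179,0,0,0,0,0.505]]}}

```text
time_s: 6.7
ee_pos: [562.3, -1.6, 12.2]
ee_rot: [180.0, 0.1, 173.9]
force: [-0.4, 0.3, 1.9]
gripper_width: 68.7
gripper_force: 1.5
```

Request:
{"name": "send_rows", "arguments": {"motion": [[0.004,-0.0004,0,0,0,0,0.505],[0.008,-0.0009,0,0,0,0,0.505],[0.012,-0.0013,0,0,0,0,0.505],[0.016,-0.0017,0,0,0,0,0.505],[0.016,-0.0017,0,0,0,0,0.505]]}}

```text
time_s: 7.32
ee_pos: [569.3, -2.5, 12.0]
ee_rot: [180.0, 0.0, 173.9]
force: [-3.4, -0.1, 3.2]
gripper_width: 68.4
gripper_force: 1.9
```

Request:
{"name": "send_rows", "arguments": {"motion": [[0.002,-0.0002,0,0,0,0,0.505],[0.004,-0.0004,0,0,0,0,0.505],[0.004,-0.0004,0,0,0,0,0.505]]}}

```text
time_s: 7.7
ee_pos: [571.0, -2.7, 11.9]
ee_rot: [180.0, 0.0, 173.9]
force: [-2.6, -0.7, 3.4]
gripper_width: 68.8
gripper_force: 2.0
```

Request:
{"name": "send_rows", "arguments": {"motion": [[0.002,-0.0002,0,0,0,0,0.505],[0.004,-0.0004,0,0,0,0,0.505],[0.004,-0.0004,0,0,0,0,0.505]]}}

```text
time_s: 8.07
ee_pos: [571.9, -2.8, 11.9]
ee_rot: [180.0, -0.1, 173.9]
force: [-6.1, 1.1, 5.9]
gripper_width: 69.0
gripper_force: 3.4
```

Request:
{"name": "send_rows", "arguments": {"motion": [[0.002,-0.0002,0,0,0,0,0.505],[0.004,-0.0004,0,0,0,0,0.505],[0.004,-0.0004,0,0,0,0,0.505]]}}

```text
time_s: 8.45
ee_pos: [572.1, -2.8, 11.9]
ee_rot: [180.0, -0.3, 173.9]
force: [-10.3, 0.8, 9.5]
gripper_width: 68.8
gripper_force: 5.3
```

Request:
{"name": "send_rows", "arguments": {"motion": [[0.002,-0.0002,0,0,0,0,0.505],[0.004,-0.0004,0,0,0,0,0.505],[0.004,-0.0004,0,0,0,0,0.505]]}}

```text
time_s: 8.82
ee_pos: [572.1, -2.8, 11.9]
ee_rot: [-180.0, -0.6, 173.8]
force: [-13.5, 2.5, 13.4]
gripper_width: 68.8
gripper_force: 7.2
```

Run:
```python
from workcell import env, eyes
import cv2, numpy as np
s=env.state(); print(s["ee_pos"],s["force"],s["torque"])
f=eyes.grab_frame("side"); g=eyes.grab_frame("scene")
img=np.hstack([cv2.resize(f["pixels"][190:340,250:450],(400,300)),cv2.resize(g["pixels"][170:350,210:450],(400,300))])
cv2.imwrite("pics/c4.png",img[:,:,::-1])
```

```text
[572.14092148  -2.8106823   11.89428334] [-13.50435557   2.50147092  13.41271612] [ 0.0811885   2.25523632 -0.29537152]
```

View pics/c4.png

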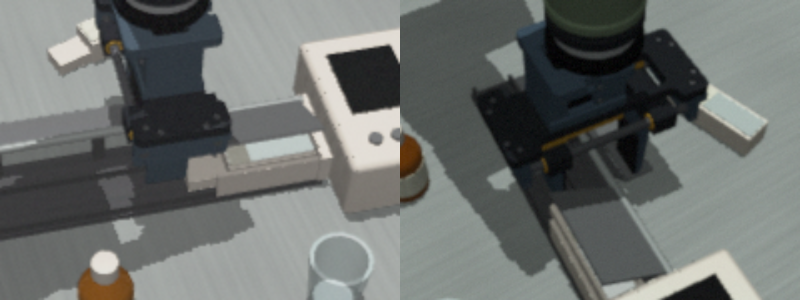

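It stopped solidly at x 572.1 while the push force rose to 13 N, and its tail is at loader x of about -23 against an expected -22, so it is home. The picture shows the body wholly inside with the cover still up. I back off slightly, then rise.

Request:
{"name": "send_rows", "arguments": {"motion": [[-0.008,0.0009,0,0,0,0,0.505],[-0.016,0.0017,0,0,0,0,0.505],[-0.024,0.0026,0,0,0,0,0.505],[-0.024,0.0026,0,0,0,0,0.505],[-0.024,0.0026,0.01,0,0,0,0.505],[-0.024,0.0026,0.02,0,0,0,0.505],[-0.024,0.0026,0.035,0,0,0,0.505],[-0.024,0.0026,0.05,0,0,0,0.505],[-0.024,0.0026,0.07,0,0,0,0.505],[-0.024,0.0026,0.12,0,0,0,0.505],[-0.024,0.0026,0.2,0,0,0,0.505],[-0.15,0.0026,0.3,0,0,0,0.505],[-0.3,0.0026,0.35,0,0,0,0.505],[-0.3,0.0026,0.35,0,0,0,0.505],[-0.3,0.0026,0.35,0,0,0,0.505],[-0.3,0.0026,0.35,0,0,0,0.505]]}}

```text
time_s: 10.92
ee_pos: [427.6, -2.0, 187.2]
ee_rot: [180.0, 0.1, 173.9]
force: [-0.5, -0.2, -0.1]
gripper_width: 68.9
gripper_force: 0.0
```

Run:
```python
from workcell import env, eyes
from h import *
s=env.state(); print(s["time_s"],s["ee_pos"],s["force"])
f=eyes.grab_frame("side"); g=eyes.grab_frame("scene")
img=np.hstack([cv2.resize(f["pixels"][190:340,250:450],(400,300)),cv2.resize(g["pixels"][170:350,210:450],(400,300))])
cv2.imwrite("pics/c5.png",img[:,:,::-1])
a=np.radians(-6.1); ux=np.array([np.cos(a),np.sin(a)]); uy=np.array([-ux[1],ux[0]]); o=np.array([606.5,-48.3])
for F in (f,g):
    X=cloud(F);P=F["pixels"].astype(int); L=np.stack([(X[...,:2]-o)@ux,(X[...,:2]-o)@uy,X[...,2]],-1)
    t=L[(P.min(-1)>100)&(L[...,2]>16)&(L[...,2]<24)&(abs(L[...,1])<15)&(L[...,0]<-2)&(L[...,0]>-60)]
    c=L[(abs(L[...,0]-40)<30)&(abs(L[...,1])<15)]
    print("tab x",np.percentile(t[:,0],[1,99]).round(1),"cover z",np.median(c[:,2]))
```

```text
10.925 [427.64131386  -2.02271713 187.20014137] [-0.49808153 -0.19393148 -0.09521735]
tab x [-22.6  -3.2] cover z 36.42449067650716
tab x [-22.1 -13.4] cover z 37.39733389852734
```

View pics/c5.png

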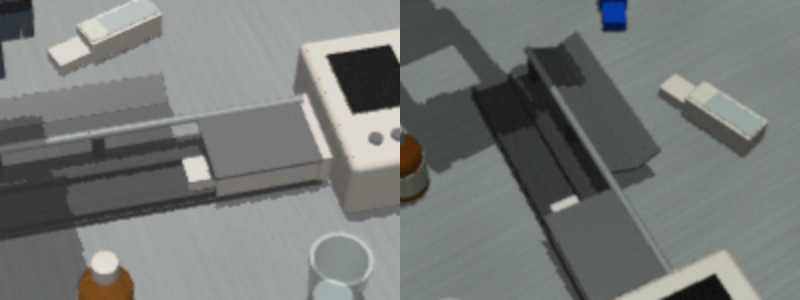

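The flap is shut at its original height and only the tab shows at the mouth, with its end at loader x of about -22. The gripper is clear.

```bash
python3 -c "
from workcell import env
print(env.job_done())"
```

```text
the job is handed in; nothing more can be done
None
```

The carrier is home against the end stop, the flap has sprung shut behind its body, the gripper is clear, and the job was handed in at about 11 s of the 35 s allowed.

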